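# Stir the scent beads

### The job

Take the wooden stirrer from the green trivet and gently stir the scent beads in the pale blue bowl until every bead lies at least a bead's width from where it was and the two dark beads, now side by side, are so far apart that another bead would fit between them. Move the beads only with the stirrer, spill none, and leave the bowl and the other crockery where they stand. Then stand the stirrer upright on the trivet again, wholly on it, and let go.

Things in the scene. Friction and masses are not known exactly. Their poses are not given: they have to be found in the camera images.
- stirrer: wooden stirrer standing upright on the trivet, 135 mm tall, 120 g: a round foot 36 mm in diameter and 26 mm high, above it a straight round handle 22 mm in diameter up to the top; origin at the centre of the foot's underside, z up along the handle
- stirrer_grip (a point): point on the axis of the stirrer's handle, 108 mm above the underside of its foot, 27 mm below its top: a good place to grip from above
- trivet: round green silicone trivet, fixed, 130 mm in diameter, 8 mm thick; origin at the centre of its underside
- bowl: loose round pale blue ceramic bowl with a gold rim and a non-slip silicone foot, 1.1 kg, 184 mm across the rim, 48 mm high, wall 5 mm; flat inner floor 6 mm above the table, 82 mm inner radius at the floor and 87 mm at the rim; origin at the centre of its underside, z up
- dark_a: scent bead, very dark brown, a smooth lacquered upright drum 32 mm in diameter and 26 mm high, 16 g, loose on the bowl's floor; origin at the centre of its underside, z along its axis (it may tip over)
- dark_b: scent bead, very dark brown, a smooth lacquered upright drum 32 mm in diameter and 26 mm high, 16 g, loose on the bowl's floor; origin at the centre of its underside, z along its axis (it may tip over)
- pale_a: scent bead, pale wood, a smooth lacquered upright drum 32 mm in diameter and 26 mm high, 16 g, loose on the bowl's floor; origin at the centre of its underside, z along its axis (it may tip over)
- pale_b: scent bead, pale wood, a smooth lacquered upright drum 32 mm in diameter and 26 mm high, 16 g, loose on the bowl's floor; origin at the centre of its underside, z along its axis (it may tip over)
- pale_c: scent bead, pale wood, a smooth lacquered upright drum 32 mm in diameter and 26 mm high, 16 g, loose on the bowl's floor; origin at the centre of its underside, z along its axis (it may tip over)
- pale_d: scent bead, pale wood, a smooth lacquered upright drum 32 mm in diameter and 26 mm high, 16 g, loose on the bowl's floor; origin at the centre of its underside, z along its axis (it may tip over)
- cup_a: bystander: white porcelain coffee cup with a gold rim, 70 mm across, 58 mm high; origin at the centre of its underside
- cup_b: bystander: white porcelain coffee cup with a gold rim, 70 mm across, 58 mm high; origin at the centre of its underside
- sugar_pot: bystander: closed white ceramic sugar pot, 92 mm across, 98 mm high; origin at the centre of its underside
- cezve: bystander: steel cezve (coffee pot), 92 mm across, 78 mm high, with a long handle along its +x to 185 mm from the centre, rising to 105 mm; origin at the centre of its underside
Not all that is in view belongs to the job. Leave any orange or purple look-alike of the bowl alone.

How it is judged (in metres and radians):
On the way:
1. the stirrer's foot is down among the beads in the bowl (underside less than 25 mm above the bowl's underside, within 70 mm of its centre) (z of stirrer in the frame of bowl below 0.025 m and horizontal distance between stirrer and bowl below 0.07 m), for 0.2 s.
At the end, for the whole second after the job is handed in: The two dark beads' centres are more than 60 mm apart; each of the six beads lies more than 25 mm from its start, inside the bowl and at rest; the bowl is within 25 mm of its start; the stirrer stands upright (within 0.12 rad) and at rest on the trivet, its axis within 47 mm of the trivet's centre (horizontal distance between dark_a and dark_b above 0.06 m and distance of each of dark_a, dark_b, pale_a, pale_b, pale_c, pale_d from where it was at the start of the episode above 0.025 m and horizontal distance between each of dark_a, dark_b, pale_a, pale_b, pale_c, pale_d and bowl below 0.085 m and height (world z) of each of dark_a, dark_b, pale_a, pale_b, pale_c, pale_d below 0.045 m and linear speed of each of dark_a, dark_b, pale_a, pale_b, pale_c, pale_d, stirrer below 0.02 m/s and horizontal distance between stirrer and trivet below 0.047 m and height (world z) of stirrer between 0.004 and 0.013 m and angle between stirrer's own z axis and vertical below 0.12 rad and distance of bowl from where it was at the start of the episode below 0.025 m); the robot touches nothing.
It fails at once if the bowl is shoved more than 25 mm or tipped more than 0.2 rad (distance of bowl from where it was at the start of the episode above 0.025 m or angle between bowl's own z axis and vertical above 0.2 rad).
It fails at once if the stirrer presses or knocks the bowl with more than 25 N, or the robot itself with more than 5 N (contact force between stirrer and bowl above 25 N or contact force between any of the arm, the fingers and bowl above 5 N).
It fails at once if the robot itself, not the stirrer, pushes a bead (more than 1 N) (contact force between any of the fingers, the arm and dark_a above 1 N or contact force between any of the fingers, the arm and dark_b above 1 N or contact force between any of the fingers, the arm and pale_a above 1 N or contact force between any of the fingers, the arm and pale_b above 1 N or contact force between any of the fingers, the arm and pale_c above 1 N or contact force between any of the fingers, the arm and pale_d above 1 N).
It fails at once if a cup, the sugar pot or the cezve is moved more than 20 mm or tipped more than 0.3 rad (distance of any of cup_a, cup_b, sugar_pot, cezve from where it was at the start of the episode above 0.02 m or angle between any of cup_a, cup_b, sugar_pot, cezve's own z axis and vertical above 0.3 rad).
It also fails if it takes over 54 s, if anything falls off the work surface, if the arm or the gripper's body presses on something with over 40 N, if the wrist force passes 120 N, or if a joint passes its speed limit or range.

### The arm

A 6-joint arm with a two-finger parallel gripper is mounted at the origin on the work surface. World frame = base frame: x ahead of the robot, y to its left, z up, the work surface at z = 0. Lengths are in mm, angles in rad, forces in N, time in s.
With the tool pointing down it reaches from about 325 to 775 mm from the base axis. Payload 9.3 kg.
Tool frame: the origin (TCP) lies on the mounting face of the last link; the fingertips stand 173 mm ahead of it and the grasp point (between the pads) lies 155 mm ahead of it; z points along the fingers, y is the line along which they close (so a half turn about z gives the same grasp; the last joint's range is limited). The gripper opens to 85 mm and grips with 20 to 120 N. Pads are 22 mm wide; open, the fingers measure 114 mm over their backs; the gripper's body (76 mm by 85 mm) begins 54 mm behind the grasp point. The pads swing forward as they close: fully open they stand 13 mm farther back than shut.
Start: joints at [1.141, 0.259, 0.021, 1.334, 0, 1.418], TCP at [150.305, 529.061, 404.679] pointing down, gripper open.
Joint ranges: [-3.04, 3.04], [-0.91, 1.82], [-1.04, 1.36], [-1.92, 1.95], [-1.52, 1.45], [-3.14, 3.14]. Speed limits (rad/s): [2.22, 2.22, 2.79, 3.14, 3.14, 3.14].

### API

Orientations are given as a unit quaternion [x, y, z, w].
In Python, from cell import * gives the robot as it stands. The module is installed in compiled form; this text tells all that it offers.
- The arm moves only by the tool apply_moves, never from a script. Its argument "series" is a list of rows, each a list of 3 entries, a list of its own where there are three numbers: the shift along the world's x, y, z scaled (see below), then the turn, a rotation vector about the world's x, y, z scaled (see below), then the opening, from -1 (shut) to 1 (fully open). A call has 1 to 12 rows; each row is the pose to reach, as a shift and turn from the pose commanded when the call began; what a row does not reach only later rows make up. The controller multiplies each number of a shift by 0.3 m and each number of a turn by 90 degrees. A row lasts 1/8 s, in which the tool goes at most 62.5 mm and 10.7 degrees, less where a joint would pass 70% of its speed; a pose out of reach is approached as far as the arm can. A call with a number of a shift or a turn outside -1 to 1 is refused whole. A call with a gripper value outside its range is refused whole. The fingers move at their own pace and stop on an object; "newtons" is the grip in N (left out, the last holds). Time passes only in rows, so rows that repeat a pose let the fingers close. It gives the time, the measured TCP pose, the force, the opening and the grip force at its end, in the units of the state.
- get_state(): the state, without advancing time (a new reading comes with each control period).
- camera(name): name is "scene" or "top"; returns a dict with "color" (400x640x3 uint8, red, green, blue), "depth" (400x640 float32, mm along the optical axis (not along the pixel's ray), 0 where there is no reading), "fx", "fy", "cx", "cy" (pixels), "rvec" (rotation vector, rad) and "tvec" (3), from world to camera coordinates, as OpenCV has them. Camera axes: x right, y down, z forward; pixel columns grow to the right and rows downward; lengths in mm; the calibration is good to about 2 mm. A picture is of the moment at which its call begins.
- finish_job(): hands the job in; it is judged then, once.
Trained networks look in the newest picture that a camera, given by its name, has taken for a name from the list of things; names that differ only in an ending like _2 or _b are one class to them, and where a whole thing is asked for, a point or a joint stands for the part that bears it (a point fixed in the world has none). Each returns a list of dicts, best first, with "score" (0 to 1); they miss things now and then, are a little off and sometimes report something else, mostly with a low value. They report only what shows in the picture. A call takes as long as a camera call. They do not tell look-alikes from the thing itself.
- silhouettes(name, camera): "mask" (400x640 bool, what is visible of it) and "position" ([column, row] in pixels, amid what is visible of it).
The state is a dict: "time_s": time; "joints": joint angles; "qvel": joint speeds; "joint_efforts": joint torques, N m; "position": TCP position; "tool_rot": TCP orientation; "force": force on the tool from outside, world axes, zero at the start; "torque": the same for the moment, N m; "width": opening from 0.0 (shut) to 1.0 (fully open); "grasp_force": force on a finger pad.
Only numpy, scipy, OpenCV 4.12 (cv2) and the standard library are available. Lean on these libraries where they do the work, as an engineer would, in place of code of your own. Each camera call takes 0.05 s, during which the arm holds its last target. There are 200 camera calls.

## Working session

There is one attempt and no reset: what is moved stays moved. The work goes in short steps, Python scripts to look and compute and a tool call to move; the robot and the scene stay as the last step left them, time stands still between calls to the robot, and variables do not carry over. Pictures are saved under pics/ and viewed, at most 10 in all, crops included, and the job is handed in when it is done.

Besides the shell and the picture viewer there is one more tool, called by a JSON object that holds its "name" and its "arguments". apply_moves: Moves the arm, as the interface text tells. Shifts and turns lie within -1 to 1; 1 stands for 0.3 m of shift or 90 degrees of turn. Its arguments: {"type":"object","properties":{"series":{"type":"array"},"newtons":{"type":"number"}},"required":["series"]}

```bash
mkdir -p pics
cat > h.py <<'E'
import numpy as np, cv2
from cell import *
def world(c,uv,z=None):
    "pixels -> world mm, on plane z or by depth"
    R=cv2.Rodrigues(np.array(c['rvec'],float))[0]; t=np.array(c['tvec'],float).ravel()
    uv=np.atleast_2d(uv).astype(float)
    ray=np.c_[(uv[:,0]-c['cx'])/c['fx'],(uv[:,1]-c['cy'])/c['fy'],np.ones(len(uv))]
    o=-R.T@t; d=ray@R
    if z is None:
        s=c['depth'][uv[:,1].astype(int),uv[:,0].astype(int)]
    else: s=(z-o[2])/d[:,2]
    return o+d*np.asarray(s)[:,None]
def save(c,n): cv2.imwrite('pics/'+n,c['color'][...,::-1])
E
python3 - <<'E'
from h import *
for n in ('top','scene'):
    c=camera(n); save(c,n+'0.png')
    R=cv2.Rodrigues(np.array(c['rvec'],float))[0]; print(n,(-R.T@np.ravel(c['tvec'])).round(),c['fx'],c['fy'])
    for k in ('stirrer','trivet','bowl','dark_a','pale_a','cup_a','sugar_pot','cezve'):
        for s in silhouettes(k,n):
            m=s['mask']; v,u=np.nonzero(m); d=world(c,np.c_[u,v]); 
            print(k,round(s['score'],2),np.round(s['position']),m.sum(),np.median(d,0).round(),'zmax',np.percentile(d[:,2],95).round())
print(get_state())
E
```

```text
top [ 239.    0. 1317.] 369.5805089159327 369.5805089159327
stirrer 0.43 [373. 207.] 136 [ 484. -175.   69.] zmax 145.0
trivet 0.84 [368. 212.] 921 [ 471. -184.    8.] zmax 12.0
bowl 0.69 [238. 284.] 2461 [231. 280.   7.] zmax 49.0
bowl 0.67 [275. 204.] 1739 [515. 164.   8.] zmax 50.0
bowl 0.67 [202. 231.] 2333 [416. 425.   7.] zmax 49.0
dark_a 0.41 [276. 218.] 49 [457. 145.  32.] zmax 35.0
pale_a 0.59 [260. 217.] 54 [476. 210.  32.] zmax 36.0
pale_a 0.56 [273. 190.] 39 [562. 179.  32.] zmax 35.0
pale_a 0.41 [261. 199.] 46 [534. 210.  31.] zmax 37.0
cup_a 0.78 [278. 140.] 328 [756. 147.  28.] zmax 61.0
cup_a 0.66 [343. 143.] 324 [741. -84.  28.] zmax 59.0
sugar_pot 0.6 [213. 173.] 591 [606. 373.  76.] zmax 94.0
sugar_pot 0.53 [287. 195.] 57 [553. 118.  32.] zmax 36.0
sugar_pot 0.53 [278. 138.] 330 [755. 146.  29.] zmax 61.0
cezve 0.92 [447. 201.] 839 [ 495. -449.   36.] zmax 96.0
scene [ 880.  564. 1218.] 515.6483569319237 515.6483569319237
stirrer 0.66 [282. 146.] 316 [ 499. -169.   63.] zmax 143.0
trivet 0.59 [286. 158.] 1166 [ 488. -173.    7.] zmax 12.0
trivet 0.41 [231.  94.] 12
[... 736 characters left out ...]
48.] zmax 96.0
{'time_s': 0.9, 'joints': array([1.14139088e+00, 2.58579372e-01, 2.15281411e-02, 1.33369039e+00,
       8.31555017e-06, 1.41819262e+00]), 'qvel': array([ 0.00036359, -0.00059122,  0.00066323, -0.00127213,  0.0011333 ,
       -0.00017373]), 'joint_efforts': array([-6.62966031e-04, -5.55370045e+01,  3.44733810e+01,  1.29720898e-03,
       -1.60726581e-04, -3.99272466e-06]), 'position': array([150.31074174, 529.06443036, 404.70102816]), 'tool_rot': array([1.37959454e-01, 9.90437877e-01, 2.73973627e-05, 3.86544983e-06]), 'force': array([ 1.47573022, -0.36367939, -0.29243828]), 'torque': array([ 0.00109974, -0.023139  ,  0.0635759 ]), 'grasp_force': 0.0, 'width': 0.999483745655465}
```

Run:
```python
import cv2
a=cv2.imread('pics/top0.png')[120:330,180:480]; b=cv2.imread('pics/scene0.png')[60:400,180:580]
cv2.imwrite('pics/a.png',cv2.resize(a,None,fx=2.66,fy=2.66,interpolation=2)); cv2.imwrite('pics/b.png',cv2.resize(b,None,fx=1.75,fy=1.75,interpolation=2))
```

```text
(no output)
```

View pics/a.png

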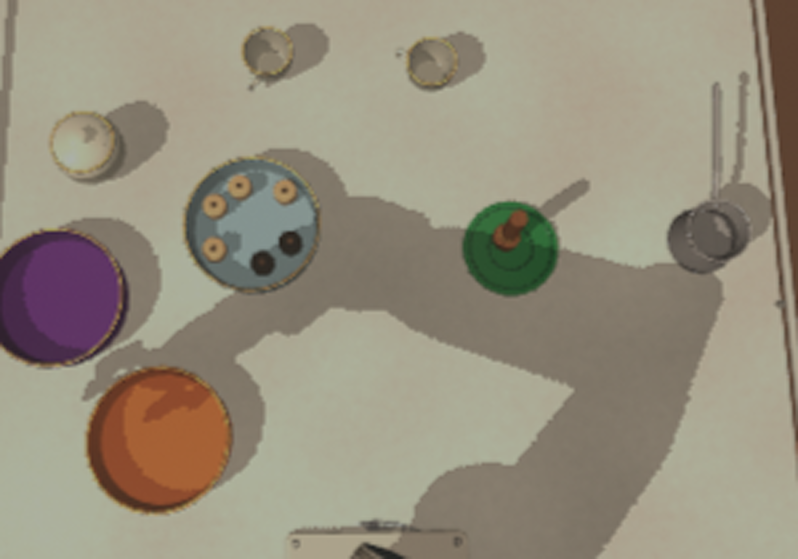

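View pics/b.png

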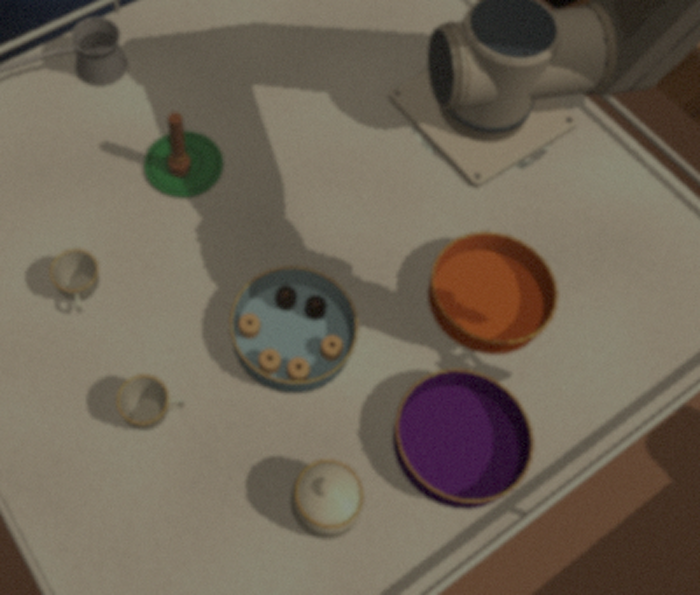

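Top image: three bowls – orange (238,284), purple (202,231), and pale blue with six beads (275,204); the pale blue one is meant, as the crop confirms. Stirrer on the green trivet at (372,207). Now precise measurement.

```bash
cat >> h.py <<'E'
from scipy.optimize import least_squares
from scipy import ndimage
def cloud(c):
    v,u=np.nonzero(c['depth']>0); return world(c,np.c_[u,v]),c['color'][v,u].astype(int),np.c_[u,v]
def circ(p,r=None):
    f=lambda q: np.hypot(p[:,0]-q[0],p[:,1]-q[1])-(r or q[2])
    return least_squares(f,[*p.mean(0)[:2],r or 50],loss='soft_l1',f_scale=2).x
B0=np.array([512,164.])
def beads(c,B=B0):
    "bead centres from depth in the bowl: x,y,dark?,n,z"
    p,col,uv=cloud(c); z=p[:,2]
    k=(np.hypot(*(p[:,:2]-B).T)<86)&(z>24)&(z<40)
    im=np.zeros(c['depth'].shape,bool); im[uv[k][:,1],uv[k][:,0]]=1
    # keep only things inside floor radius less wall
    lab,n=ndimage.label(im); out=[]
    for i in range(1,n+1):
        s=lab[uv[:,1],uv[:,0]]==i
        if s.sum()<12: continue
        t=p[s]; out.append([*((t[:,:2].min(0)+t[:,:2].max(0))/2).round(1),*t[:,:2].mean(0).round(1),round(np.median(t[:,2]),1),int(s.sum()),int(col[s].mean())])
    return out
E
python3 - <<'E'
from h import *
for n in ('top','scene'):
    c=camera(n); p,col,uv=cloud(c); z=p[:,2]; d=np.hypot(*(p[:,:2]-B0).T)
    k=(abs(d-90)<12)&(z>45)&(z<53); q=circ(p[k]); print(n,'rim',q.round(1),circ(p[k],89.5)[:2].round(1),k.sum())
    g=(col[:,1]>col[:,0]+15)&(col[:,1]>col[:,2]+5)&(np.hypot(*(p[:,:2]-[480,-180]).T)<90)&(z<14)
    im=np.zeros((400,640),np.uint8); im[uv[g][:,1],uv[g][:,0]]=1
    h=cv2.convexHull(uv[g]).reshape(-1,2); print('trivet',circ(world(c,h,8)).round(1))
    k=(np.hypot(*(p[:,:2]-[490,-175]).T)<60)&(z>40)
    t=p[k]; 
    print('stirrer top',t[t[:,2]>136].mean(0).round(1),(t[:,2]>136).sum(), t[(z[k]>60)&(z[k]<120)].mean(0).round(1))
    for b in beads(c): print(b)
E
```

```text
top rim [508.1 159.7  88.7] [508.1 159.6] 214
trivet [ 479.4 -184.8   63.8]
stirrer top [ 489.9 -178.5  142.6] 36 [ 484.5 -173.9   92.7]
[np.float64(592.1), np.float64(164.3), np.float64(592.9), np.float64(164.8), np.float64(35.5), 19, 97]
[np.float64(545.1), np.float64(216.2), np.float64(555.6), np.float64(223.2), np.float64(33.1), 54, 79]
[np.float64(562.3), np.float64(179.0), np.float64(562.2), np.float64(178.6), np.float64(31.8), 63, 118]
[np.float64(554.3), np.float64(118.1), np.float64(555.1), np.float64(117.7), np.float64(30.9), 63, 118]
[np.float64(537.2), np.float64(211.2), np.float64(536.5), np.float64(211.6), np.float64(31.0), 63, 118]
[np.float64(485.5), np.float64(110.2), np.float64(485.3), np.float64(110.2), np.float64(31.7), 65, 46]
[np.float64(476.7), np.float64(212.6), np.float64(476.9), np.float64(211.4), np.float64(32.0), 61, 117]
[np.float64(460.2), np.float64(148.8), np.float64(458.4), np.float64(147.7), np.float64(31.4), 62, 45]
scene rim [512.  163.   88.7] [511.9 162.9] 394
trivet [ 481.9 -182.9   62.2]
stirrer top [ 494.5 -174.7  142.1] 48 [ 497.4 -169.7   91.4]
[np.float64(490.3), np.float64(114.5), np.float64(490.8), np.float64(114.8), np.float64(31.3), 114, 31]
[np.float64(462.2), np.float64(151.3), np.float64(463.3), np.float64(151.5), np.float64(30.9), 116, 29]
[np.float64(438.0), np.float64(191.7), np.float64(434.0), np.float64(190.7), np.float64(33.0), 42, 49]
[np.float64(559.4), np.float64(120.7), np.float64(560.6), np.float64(122.5), np.float64(31.0), 121, 91]
[np.float64(481.1), np.float64(215.0), np.float64(481.9), np.float64(215.8), np.float64(31.0), 125, 87]
[np.float64(566.7), np.float64(183.0), np.float64(567.5), np.float64(183.5), np.float64(31.3), 128, 91]
[np.float64(541.8), np.float64(215.6), np.float64(541.7), np.float64(216.4), np.float64(31.4), 128, 90]
```

{"name": "apply_moves", "arguments": {"series": [[[0.47, -0.97, 0], [0, 0, 0], 1], [[0.47, -0.97, 0], [0, 0, 0], 1], [[0.47, -0.97, 0], [0, 0, 0], 1], [[0.47, -0.97, 0], [0, 0, 0], 1], [[0.47, -0.97, 0], [0, 0, 0], 1], [[0.47, -0.97, 0], [0, 0, 0], 1], [[0.47, -0.97, 0], [0, 0, 0], 1]], "newtons": 60}}

```text
time_s: 1.88
position: [291.6, 237.7, 404.9]
tool_rot: [0.139, 0.99, 0.0, 0.0]
force: [0.5, 0.4, 0.0]
width: 0.999
grasp_force: 0.0
```

{"name": "apply_moves", "arguments": {"series": [[[0.37, -0.77, 0], [0, 0, 0], 1], [[0.37, -0.77, 0], [0, 0, 0], 1], [[0.37, -0.77, 0], [0, 0, 0], 1], [[0.37, -0.77, 0], [0, 0, 0], 1], [[0.37, -0.77, 0], [0, 0, 0], 1], [[0.37, -0.77, 0], [0, 0, 0], 1]]}}

```text
time_s: 2.62
position: [402.6, 8.0, 404.4]
tool_rot: [0.138, 0.99, 0.0, -0.001]
force: [0.4, 0.6, -0.2]
width: 1.002
grasp_force: 0.0
```

```bash
python3 -c "
from cell import *
s=get_state(); print(s['joints'].round(2),s['position'])"
```

```text
[-0.19  0.01 -0.28  1.28  0.    0.09] [402.5596821    8.0402244  404.36332911]
```

{"name": "apply_moves", "arguments": {"series": [[[0.3, -0.612, 0], [0, 0, 0], 1], [[0.3, -0.612, 0], [0, 0, 0], 1], [[0.3, -0.612, 0], [0, 0, 0], 1], [[0.3, -0.612, 0], [0, 0, 0], 1], [[0.3, -0.612, 0], [0, 0, 0], 1], [[0.3, -0.612, -0.15], [0, 0, 0], 1], [[0.3, -0.612, -0.3], [0, 0, 0], 1], [[0.3, -0.612, -0.4], [0, 0, 0], 1], [[0.3, -0.612, -0.446], [0, 0, 0], 1], [[0.3, -0.612, -0.446], [0, 0, 0], 1], [[0.3, -0.612, -0.446], [0, 0, 0], 0]]}}

```text
time_s: 4.0
position: [492.6, -176.1, 272.3]
tool_rot: [0.138, 0.99, -0.0, 0.001]
force: [-0.0, -0.5, 0.8]
width: 0.82
grasp_force: 0.0
```

{"name": "apply_moves", "arguments": {"series": [[[0, 0, 0], [0, 0, 0], -0.3], [[0, 0, 0], [0, 0, 0], -0.6], [[0, 0, 0], [0, 0, 0], -1], [[0, 0, 0], [0, 0, 0], -1], [[0, 0, 0], [0, 0, 0], -1], [[0, 0, 0], [0, 0, 0], -1]], "newtons": 60}}

```text
time_s: 4.75
position: [492.4, -176.7, 271.3]
tool_rot: [0.138, 0.99, -0.0, 0.0]
force: [-0.3, -0.6, 5.1]
width: 0.243
grasp_force: 58.3
```

{"name": "apply_moves", "arguments": {"series": [[[0, 0, 0.1], [0, 0, 0], -1], [[0, 0, 0.3], [0, 0, 0], -1], [[0, 0.1, 0.3], [0, 0, 0], -1], [[0.02, 0.25, 0.3], [0, 0, 0], -1], [[0.04, 0.45, 0.3], [0, 0, 0], -1], [[0.06, 0.65, 0.3], [0, 0, 0], -1], [[0.06, 0.8, 0.3], [0, 0, 0], -1], [[0.06, 0.9, 0.3], [0, 0, 0], -1], [[0.06, 0.9, 0.3], [0, 0, 0], -1]]}}

```text
time_s: 5.88
position: [510.0, 95.2, 360.5]
tool_rot: [0.136, 0.991, 0.0, -0.0]
force: [0.4, -0.4, -1.8]
width: 0.241
grasp_force: 58.9
```

Run:
```python
from h import *
print(get_state()['position'])
ims=[]
for n in('top','scene'):
    c=camera(n); p,col,uv=cloud(c); z=p[:,2]
    P=get_state()['position']
    k=(np.hypot(*(p[:,:2]-P[:2]).T)<40)&(z>80)&(z<185); print(n,p[k].mean(0).round(1),k.sum(),np.histogram(z[k],5)[0],p[k&(z<125)].mean(0).round(1),z[k].min())
    ims.append(cv2.resize(c['color'][100:300,200:460,::-1],None,fx=1.5,fy=1.5))
    for k in silhouettes('stirrer',n)[:2]:
        v,u=np.nonzero(k['mask']); t=world(c,np.c_[u,v]); print(k['score'],k['mask'].sum(),t.min(0).round(),t.max(0).round(),t.mean(0).round())
cv2.imwrite('pics/g.png',np.hstack(ims))
```

```text
[510.01285002  95.21424746 360.4637769 ]<stdin>:7: RuntimeWarning: Mean of empty slice.
  ret = um.true_divide(
Traceback (most recent call last):
ValueError: zero-size array to reduction operation minimum which has no identity
```

Run:
```python
from h import *
c=camera('scene'); p,col,uv=cloud(c); z=p[:,2]; P=get_state()['position']; print(P)
k=(np.hypot(*(p[:,:2]-P[:2]).T)<35)&(z>85)&(z<185)
for a in range(85,185,10):
    s=k&(z>=a)&(z<a+10); print(a,s.sum(),p[s].mean(0).round(1) if s.any() else '')
cv2.imwrite('pics/g.png',cv2.resize(c['color'][130:330,220:480,::-1],None,fx=2.5,fy=2.5))
```

```text
[510.22663714  93.46097186 360.5263269 ]
85 0 
95 13 [519.  106.1 102.3]
105 30 [520.5 105.9 110.3]
115 82 [515.2 100.4 121.4]
125 16 [517.1 101.7 128.3]
135 22 [516.1 102.9 139.9]
145 17 [516.5 101.7 149.7]
155 20 [516.8 101.2 159.6]
165 15 [518.1 100.3 169.3]
175 7 [521.3  96.  179.8]
```

View pics/g.png

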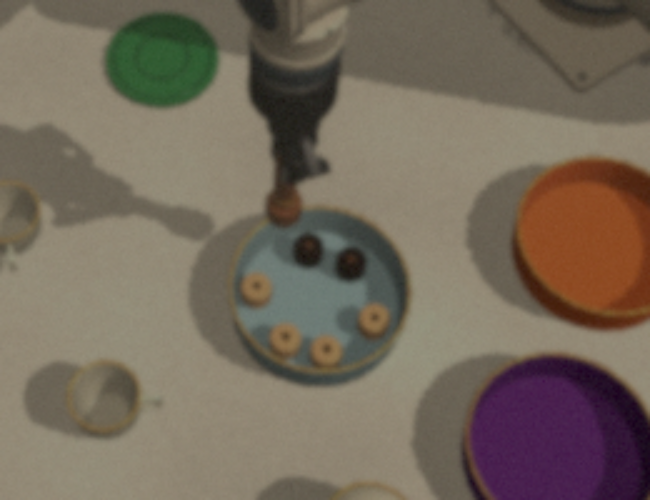

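{"name": "apply_moves", "arguments": {"series": [[[0, 0.12, 0], [0, 0, 0], -1], [[0, 0.226, 0], [0, 0, 0], -1], [[0, 0.226, 0], [0, 0, 0], -1], [[0, 0.226, -0.12], [0, 0, 0], -1], [[0, 0.226, -0.22], [0, 0, 0], -1], [[0, 0.226, -0.288], [0, 0, 0], -1], [[0, 0.226, -0.288], [0, 0, 0], -1], [[-0.033, 0.203, -0.288], [0, 0, 0], -1], [[-0.066, 0.18, -0.288], [0, 0, 0], -1], [[-0.098, 0.157, -0.288], [0, 0, 0], -1], [[-0.126, 0.138, -0.288], [0, 0, 0], -1], [[-0.147, 0.123, -0.288], [0, 0, 0], -1]]}}

```text
time_s: 7.48
position: [465.5, 130.0, 274.7]
tool_rot: [0.138, 0.99, 0.0, 0.0]
force: [0.4, 0.0, -2.4]
width: 0.241
grasp_force: 59.2
```

Run:
```python
import numpy as np
from h import *
print(get_state()['position'],get_state()['force'])
c=camera('scene'); [print(b[0]-512,b[1]-163,b[4:]) for b in beads(c)]
f=lambda a:54*np.array([np.cos(np.radians(a)),np.sin(np.radians(a))])/300
for a0,a1 in((215,110),(110,20)):
    print([list((f(a)-f(a0)).round(3)) for a in np.linspace(a0,a1,12)[1:]])
```

```text
[465.53413944 129.97051665 274.74133716] [ 0.37335087  0.02844727 -2.36246722]
-46.89999999999998 -34.099999999999994 [np.float64(31.8), 328, 38]
-69.69999999999999 36.5 [np.float64(31.8), 38, 53]
47.89999999999998 -42.099999999999994 [np.float64(32.1), 116, 98]
-31.0 52.099999999999994 [np.float64(31.4), 123, 93]
54.200000000000045 19.19999999999999 [np.float64(30.5), 128, 97]
28.399999999999977 53.099999999999994 [np.float64(31.0), 128, 97]
[[np.float64(-0.015), np.float64(0.026)], [np.float64(-0.026), np.float64(0.054)], [np.float64(-0.031), np.float64(0.083)], [np.float64(-0.032), np.float64(0.113)], [np.float64(-0.028), np.float64(0.143)], [np.float64(-0.019), np.float64(0.171)], [np.float64(-0.006), np.float64(0.198)], [np.float64(0.012), np.float64(0.222)], [np.float64(0.034), np.float64(0.243)], [np.float64(0.059), np.float64(0.26)], [np.float64(0.086), np.float64(0.272)]]
[[np.float64(0.025), np.float64(0.007)], [np.float64(0.05), np.float64(0.01)], [np.float64(0.076), np.float64(0.01)], [np.float64(0.101), np.float64(0.006)], [np.float64(0.126), np.float64(-0.001)], [np.float64(0.149), np.float64(-0.012)], [np.float64(0.171), np.float64(-0.026)], [np.float64(0.19), np.float64(-0.043)], [np.float64(0.207), np.float64(-0.062)], [np.float64(0.22), np.float64(-0.084)], [np.float64(0.231), np.float64(-0.108)]]
```

{"name": "apply_moves", "arguments": {"series": [[[-0.015, 0.026, 0], [0, 0, 0], -1], [[-0.026, 0.054, 0], [0, 0, 0], -1], [[-0.031, 0.083, 0], [0, 0, 0], -1], [[-0.032, 0.113, 0], [0, 0, 0], -1], [[-0.028, 0.143, 0], [0, 0, 0], -1], [[-0.019, 0.171, 0], [0, 0, 0], -1], [[-0.006, 0.198, 0], [0, 0, 0], -1], [[0.012, 0.222, 0], [0, 0, 0], -1], [[0.034, 0.243, 0], [0, 0, 0], -1], [[0.059, 0.26, 0], [0, 0, 0], -1], [[0.086, 0.272, 0], [0, 0, 0], -1]]}}

```text
time_s: 8.9
position: [492.6, 212.2, 274.4]
tool_rot: [0.138, 0.99, -0.0, -0.0]
force: [-0.7, -0.6, -2.3]
width: 0.243
grasp_force: 59.2
```

Run:
```python
from h import *
print(get_state()['position']); c=camera('scene')
p,col,uv=cloud(c); z=p[:,2]; d=np.hypot(*(p[:,:2]-B0).T)
k=(abs(d-90)<12)&(z>45)&(z<53); print(circ(p[k]).round(1))
[print(b[0]-512,b[1]-163,b[4:]) for b in beads(c)]
cv2.imwrite('pics/k.png',cv2.resize(c['color'][190:310,280:420,::-1],None,fx=3,fy=3))
```

```text
[492.60426138 212.222722   274.39644705]
[512.1 163.1  88.7]
-23.0 -57.599999999999994 [np.float64(30.3), 117, 35]
47.700000000000045 -40.400000000000006 [np.float64(31.4), 119, 73]
22.700000000000045 28.0 [np.float64(31.8), 575, 73]
```

View pics/k.png

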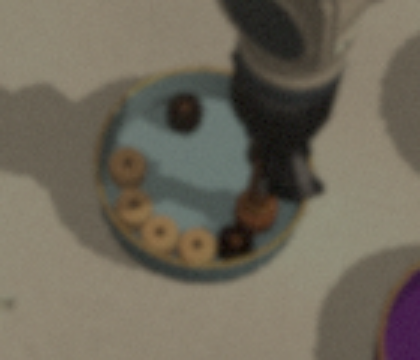

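The crop shows the stirrer at (257,205) pushing one dark bead (237,240) and the pale train (197,245)…(127,165) along the wall, with the other dark bead alone at (185,112). The bowl has not moved.

{"name": "apply_moves", "arguments": {"series": [[[0.025, 0.007, 0], [0, 0, 0], -1], [[0.05, 0.01, 0], [0, 0, 0], -1], [[0.076, 0.01, 0], [0, 0, 0], -1], [[0.101, 0.006, 0], [0, 0, 0], -1], [[0.126, -0.001, 0], [0, 0, 0], -1], [[0.149, -0.012, 0], [0, 0, 0], -1], [[0.171, -0.026, 0], [0, 0, 0], -1], [[0.19, -0.043, 0], [0, 0, 0], -1], [[0.207, -0.062, 0], [0, 0, 0], -1], [[0.22, -0.084, 0], [0, 0, 0], -1], [[0.231, -0.108, 0], [0, 0, 0], -1]]}}

```text
time_s: 10.32
position: [561.5, 179.1, 274.5]
tool_rot: [0.138, 0.99, 0.0, 0.0]
force: [-1.0, 1.1, -1.5]
width: 0.24
grasp_force: 59.2
```

Run:
```python
from h import *
print(get_state()['position'])
for n in ('scene','top'):
    c=camera(n); print(n); o=[512,163] if n=='scene' else [508,159.7]
    [print(b[0]-o[0],b[1]-o[1],b[4:]) for b in beads(c)]
    if n=='scene': cv2.imwrite('pics/l.png',cv2.resize(c['color'][190:310,280:420,::-1],None,fx=3,fy=3))
```

```text
[561.53567005 179.06809066 274.53305722]
scene
-59.89999999999998 -30.30000000000001 [np.float64(31.2), 95, 32]
54.10000000000002 -19.30000000000001 [np.float64(32.1), 371, 63]
-82.89999999999998 16.900000000000006 [np.float64(29.0), 19, 53]
-72.19999999999999 42.900000000000006 [np.float64(32.9), 20, 52]
top
24.600000000000023 -38.599999999999994 [np.float64(31.6), 217, 110]
-48.0 -44.39999999999999 [np.float64(31.4), 110, 89]
```

View pics/l.png

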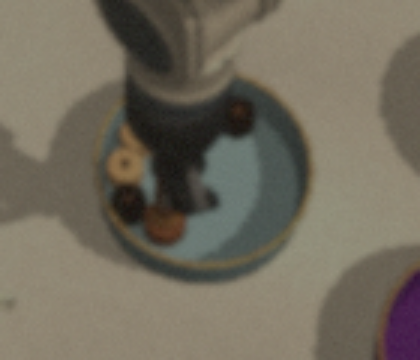

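D1 now alone at (240,117), the other dark at (128,203) across the bowl: about 110+ mm apart. Retract and return.

{"name": "apply_moves", "arguments": {"series": [[[-0.025, 0.01, 0], [0, 0, 0], -1], [[-0.04, 0.02, 0], [0, 0, 0], -1], [[-0.04, 0.02, 0.03], [0, 0, 0], -1], [[-0.04, 0.02, 0.12], [0, 0, 0], -1], [[-0.04, 0.02, 0.3], [0, 0, 0], -1], [[-0.04, 0.02, 0.3], [0, 0, 0], -1], [[-0.06, -0.1, 0.3], [0, 0, 0], -1], [[-0.1, -0.3, 0.3], [0, 0, 0], -1], [[-0.15, -0.5, 0.3], [0, 0, 0], -1], [[-0.2, -0.7, 0.3], [0, 0, 0], -1], [[-0.25, -0.9, 0.3], [0, 0, 0], -1], [[-0.25, -0.9, 0.3], [0, 0, 0], -1]]}}

```text
time_s: 11.92
position: [485.3, -93.9, 364.3]
tool_rot: [0.141, 0.99, -0.0, -0.0]
force: [0.1, 0.9, -1.5]
width: 0.241
grasp_force: 59.4
```

Run:
```python
from h import *
print(get_state()['position'])
for n in ('scene','top'):
    c=camera(n); print(n); o=[512,163] if n=='scene' else [508,159.7]
    p,col,uv=cloud(c); z=p[:,2]; d=np.hypot(*(p[:,:2]-B0).T)
    k=(abs(d-90)<12)&(z>45)&(z<53); print(circ(p[k]).round(1))
    [print(b[0]-o[0],b[1]-o[1],b[4:]) for b in beads(c)]
    cv2.imwrite('pics/m_%s.png'%n,cv2.resize(c['color'][120:310,240:420,::-1],None,fx=3,fy=3))
```

```text
[485.323356   -93.90691016 364.27947437]
scene
[512.  163.   88.8]
-0.6999999999999886 -41.099999999999994 [np.float64(31.1), 700, 75]
-75.80000000000001 28.19999999999999 [np.float64(31.0), 35, 52]
top
[507.9 159.5  88.7]
6.7999999999999545 -0.8999999999999773 [np.float64(31.3), 441, 96]
-2.3000000000000114 85.10000000000002 [np.float64(34.8), 13, 74]
```

View pics/m_scene.png

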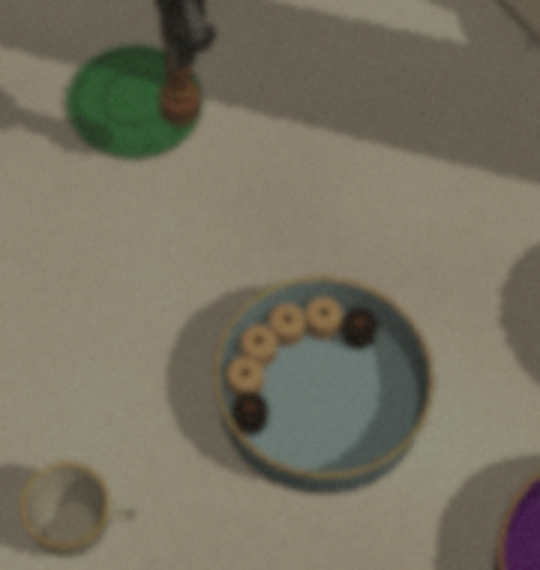

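All six beads in the bowl along the wall: darks at (250,412) and (358,327) at the ends, four pales between; bowl unmoved. Place the stirrer.

{"name": "apply_moves", "arguments": {"series": [[[0, -0.15, 0], [0, 0, 0], -1], [[0, -0.299, 0], [0, 0, 0], -1], [[0, -0.299, 0], [0, 0, 0], -1], [[0, -0.299, -0.1], [0, 0, 0], -1], [[0, -0.299, -0.2], [0, 0, 0], -1], [[0, -0.299, -0.27], [0, 0, 0], -1], [[0, -0.299, -0.295], [0, 0, 0], -1], [[0, -0.299, -0.304], [0, 0, 0], -1], [[0, -0.299, -0.31], [0, 0, 0], -1], [[0, -0.299, -0.31], [0, 0, 0], -1], [[0, -0.299, -0.31], [0, 0, 0], -1]]}}

```text
time_s: 13.4
position: [486.4, -180.2, 271.9]
tool_rot: [0.138, 0.99, -0.0, 0.0]
force: [-1.1, 0.6, -1.7]
width: 0.243
grasp_force: 59.7
```

{"name": "apply_moves", "arguments": {"series": [[[0, 0, -0.002], [0, 0, 0], -1], [[0, 0, -0.003], [0, 0, 0], -1], [[0, 0, -0.003], [0, 0, 0], -1]]}}

```text
time_s: 13.78
position: [486.4, -180.3, 271.3]
tool_rot: [0.138, 0.99, -0.0, 0.001]
force: [-0.6, 0.7, 6.2]
width: 0.238
grasp_force: 60.4
```

Contact. Open gently, then rise.

{"name": "apply_moves", "arguments": {"series": [[[0, 0, 0], [0, 0, 0], -0.45], [[0, 0, 0], [0, 0, 0], -0.3], [[0, 0, 0], [0, 0, 0], 0], [[0, 0, 0], [0, 0, 0], 0.5], [[0, 0, 0], [0, 0, 0], 1], [[0, 0, 0], [0, 0, 0], 1], [[0, 0, 0.05], [0, 0, 0], 1], [[0, 0, 0.2], [0, 0, 0], 1], [[0, 0, 0.35], [0, 0, 0], 1], [[-0.1, 0, 0.45], [0, 0, 0], 1], [[-0.2, 0, 0.45], [0, 0, 0], 1], [[-0.2, 0, 0.45], [0, 0, 0], 1]]}}

```text
time_s: 15.28
position: [424.8, -179.8, 407.3]
tool_rot: [0.138, 0.99, -0.0, 0.001]
force: [-0.6, -0.1, 0.6]
width: 0.996
grasp_force: 0.0
```

Run:
```python
from h import *
print(get_state()['position'],get_state()['width'])
c=camera('scene'); p,col,uv=cloud(c); z=p[:,2]
k=(np.hypot(*(p[:,:2]-[486,-180]).T)<60)&(z>30)&(z<150)
for a in range(40,150,20):
    s=k&(z>=a)&(z<a+20); print(a,s.sum(),p[s].mean(0).round(1) if s.any() else '')
s=k&(z>137); print('top',p[s].mean(0).round(1),s.sum())
pix=np.array([[250,412],[246,375],[259,342],[287,321],[323,315],[358,327]])/3+[240,120]
print((world(c,pix,32)[:,:2]-[512,163]).round())
cv2.imwrite('pics/n.png',cv2.resize(c['color'][110:310,220:440,::-1],None,fx=2.5,fy=2.5))
```

```text
[ 424.84770231 -179.81146498  407.34121379] 0.9957712326964693
40 35 [ 490.8 -172.2   49.5]
60 34 [ 492.3 -173.4   68.9]
80 34 [ 491.7 -172.4   89.8]
100 38 [ 490.9 -172.7  110. ]
120 41 [ 491.1 -173.6  131.1]
140 40 [ 489.7 -178.   142.8]
top [ 489.  -177.4  141.9] 52
[[ 64. -10.]
 [ 48. -40.]
 [ 21. -59.]
 [-10. -62.]
 [-39. -50.]
 [-57. -24.]]
```

View pics/n.png

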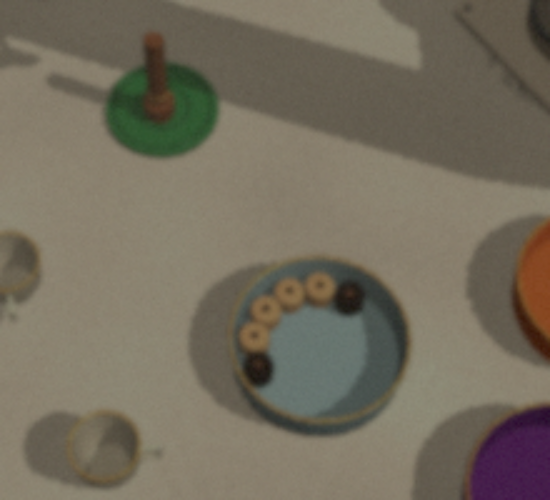

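The stirrer stands upright on the trivet at (157,80), the beads lie at rest and the bowl is in place.

```bash
python3 -c "
from cell import *
print(finish_job())"
```

```text
the job is handed in; nothing more can be done
None
```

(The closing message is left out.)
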